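Screw the spout head onto the dispensing bottle until its nozzle stands over the beaker

TASK

Fit the loose spout head on the neck of the clamped dispensing bottle: feel its two inner pins into the starts of the thread, pressing lightly (10 N is plenty, 25 N damages it), and screw it down clockwise until the thread holds it pressed on the soft seal and its nozzle stands over the middle of the beaker, not short of it and not past it. Then let go, leaving the beaker and the other things where they stand.

Things in the scene. Friction and masses are not known exactly. Their poses are not given: they have to be found in the camera images.
- stand: Grey base plate 226x116x10 mm, fixed to the worktop; a steel band on it clamps a brown bottle of 80 mm diameter, neck up. Origin on the worktop on the bottle's axis; z up; x points from the bottle's axis to the middle of the beaker's place, 100 mm away.
- neck (a point): Point on the bottle's vertical axis at the top of the untouched soft rubber seal, 158 mm above the worktop; axes as the stand's. The seal is a ribbed plug, 33 mm diameter, standing 12 mm above the rim of the 39 mm wide neck. It gives straight down, 1 N per mm, up to 10 mm. The heights given for the thread and the head are from this point.
- thread (a point): On the bottle's axis, 20.5 mm below neck: underside of the high ends of the outer double-start thread. Two equal ramps, 4 mm thick, out to 25 mm radius, each 158 degrees long; two 22 degree gaps (the starts) between them, half a turn apart. Clockwise from above each ramp falls 5.3 mm over its length (1.91 mm per rad): a head turned clockwise, pins beneath, is pulled down; friction holds it.
- starts (a point): On the bottle's axis, 14 mm below neck, axes as the stand's. The bottle's own angle is not measured: a pin stands amid a start when the spout points 35 to 105 degrees (0.61 to 1.83 rad) anticlockwise, from above, of the stand's x (the beaker). The other start would bring the nozzle to the far side. The thread runs on past the wanted place; no stop there.
- spout_head: Loose dispensing head, about 0.13 kg, standing on its collar. Black ribbed collar, 68 mm outer diameter, 55 mm bore, 32 mm high, open below, flat roof inside at 26 mm. On it a white block with a low grey cap (top at 80 mm). A steel spout leaves along +x at 54 mm height and bends down; short stub at the rear. Origin: centre of the collar's lower rim; z up; x along the spout.
- grip (a point): Place to grip on the head's axis, 54 mm above its lower rim; axes as the head's. The white block is 48 mm (x) by 34 mm (y), 36 to 72 mm high; its flat sides facing +y and -y are free above the collar.
- pins (a point): On the head's axis, 6 mm above its lower rim, midway between two steel pins along the head's y that stick into the bore; 5 mm thick, inner ends at 21.5 mm radius. Rim below neck: 20 (high end) to 25.3 mm (low end) with pins on top of the ramps; 26 mm as the roof meets the seal; 29.5 mm lets the pins pass under the high ends; beneath, 29 mm plus 1.91 mm per rad.
- nozzle (a point): Lower open end of the steel spout of the head: 100 mm along the head's x, 13.5 mm above its lower rim.
- beaker: Clear beaker, 70 mm wide, 92 mm high, standing loose on the stand's plate in the low ring; origin at the centre of its underside.
- flask: Conical flask, 65 mm wide, 105 mm high, a bystander. Origin at the centre of its underside.
- timer: Flat bench timer, 58x64x16 mm, a bystander. Origin at the centre of its underside.
- vial: Small capped vial, 21 mm wide, 48 mm high, a bystander. Origin at the centre of its underside.
There are look-alikes about, which are no part of the job. Leave any green look-alike of the beaker alone.

How it is judged (in metres and radians):
At the end, for the whole second after the job is handed in: The head sits upright (within 3.4 degrees) and centred (within 5 mm) on the neck, held down by the thread with its lower rim at least 28.8 mm below the neck point; its nozzle is within 12 mm sideways of the beaker's centre, the beaker stands in its place, all is at rest (horizontal distance between nozzle and beaker below 0.012 m and z of spout_head in the frame of neck below -0.0288 m and horizontal distance between spout_head and neck below 0.005 m and angle between spout_head's own z axis and vertical below 0.06 rad and height (world z) of beaker below 0.013 m and linear speed of spout_head below 0.01 m/s); the robot touches nothing.
It fails at once if the head is forced on the bottle with more than 25 N (contact force between spout_head and stand above 25 N).
It fails at once if the beaker is shifted by more than 8 mm (distance of beaker from where it was at the start of the episode above 0.008 m).
It fails at once if a bystander is shifted by more than 15 mm (distance of any of flask, timer, vial from where it was at the start of the episode above 0.015 m).
It also fails if it takes over 54 s, if anything falls off the work surface, if the arm or the gripper's body presses on something with over 40 N, if the wrist force passes 120 N, or if a joint passes its speed limit or range.

ROBOT

A 7-joint arm with a two-finger parallel gripper is mounted at the origin on a cart in front of the work surface, level with it; the furniture and walls round the work are solid. World frame = base frame: x ahead of the robot, y to its left, z up, the work surface at z = 0. Lengths are in mm, angles in degrees, forces in N, time in s.
With the tool pointing down it reaches from about 400 to 850 mm from the base axis. Payload 10.4 kg.
Tool frame: the origin (TCP) lies at the centre of the arm's flange, where the gripper is bolted on; the fingertips stand 173 mm ahead of it and the grasp point (between the pads) lies 155 mm ahead of it; z points along the fingers, y is the line along which they close (so a half turn about z gives the same grasp; the last joint's range is limited). The gripper opens to 85 mm and grips with 20 to 120 N. Pads are 22 mm wide; open, the fingers measure 114 mm over their backs; the gripper's body (76 mm by 85 mm) begins 54 mm behind the grasp point. The pads swing forward as they close: fully open they stand 13 mm farther back than shut.
Start: joints at [-67.701, 19.034, -3.707, 83.658, 1.238, 77.344, -5.071], TCP at [250.149, 572.763, 404.738] pointing down, gripper open.
Joint ranges: [-148.97, 148.97], [-28.65, 121.19], [-84.17, 76.75], [9.2, 138.47], [-72.65, 252.65], [3.7, 117.97], [-149.18, 149.18]. Speed limits (degrees/s): [127.2, 127.2, 159.86, 159.86, 180, 180, 180].

INTERFACE

Orientations are given as [roll, pitch, yaw] about the fixed x, y, z axes, in that order (R = Rz(yaw) Ry(pitch) Rx(roll)).
In Python, from rig import manip gives the robot as it stands. The module is installed in compiled form; this text tells all that it offers.
- The arm moves only by the tool drive_tool, never from a script. Its argument "motion" is a list that holds one entry, the list of rows, each a list of 4 numbers: the shift along the world's x, y, z in cm, then the turn about the world's z in degrees. A call has exactly 5 rows; each row is the pose to reach, as a shift and turn from the pose commanded when the call began; what a row does not reach only later rows make up. A row lasts 1/12 s, in which the tool goes at most 41.7 mm and 7.16 degrees, less where a joint would pass 70% of its speed; a pose out of reach is approached as far as the arm can. A call with a gripper value outside its range is refused whole. "fingers" is the closure in counts, from 0 (fully open) to 255 (shut), set as the call begins (left out, the last holds). The fingers move at their own pace and stop on an object; "force" is the grip in N (left out, the last holds). Time passes only in rows, so rows that repeat a pose let the fingers close, or fill a call up. It gives the time, the measured TCP pose, the force, the opening and the grip force at its end, in the units of the state.
- manip.sense(): the state, without advancing time (a new reading comes with each control period).
- manip.read_camera(name): name is "scene" or "side" or "wrist"; returns (picture, depth): 384x512x3 uint8, red, green, blue; 384x512 float32, mm along the optical axis (not along the pixel's ray), 0 where there is no reading.
- manip.camera_info(name): a dict with "fx", "fy", "cx", "cy" (pixels), "cam_to_world" (4x4, takes a point from camera to world coordinates). Camera axes: x right, y down, z forward; pixel columns grow to the right and rows downward; lengths in mm; the calibration is good to about 2 mm. A picture is of the moment at which its call begins: read the wrist's pose just before it. camera_info takes no time and is no camera call; for the wrist camera it gives the pose at the moment of the call.
- manip.finish_job(): hands the job in; it is judged then, once.
Trained networks look in the newest picture that a camera, given by its name, has taken for a name from the list of things; names that differ only in an ending like _2 or _b are one class to them, and where a whole thing is asked for, a point or a joint stands for the part that bears it (a point fixed in the world has none). Each returns a list of dicts, best first, with "confidence" (0 to 1); they miss things now and then, are a little off and sometimes report something else, mostly with a low value. They report only what shows in the picture. A call takes as long as a camera call. They do not tell look-alikes from the thing itself.
- manip.boxes_of(camera, label): "rect" ([left, top, right, bottom] in pixels, round what is visible of it).
- manip.cut_out(camera, label): "mask" (384x512 bool, what is visible of it) and "rect" ([left, top, right, bottom] in pixels, round what is visible of it).
- manip.landmark_of(camera, label): "position" ([row, column] in pixels: a listed point, or the origin of a listed thing).
The state is a dict: "t": time; "qpos": joint angles; "dq": joint speeds; "joint_torque": joint torques, N m; "ee_pos": TCP position; "tool_rot": TCP orientation; "contact_force": force on the tool from outside, world axes, zero at the start; "moment": the same for the moment, N m; "width": finger opening in mm; "grip_force": force on a finger pad.
Only numpy, scipy, OpenCV 4.12 (cv2) and the standard library are available. Lean on these libraries where they do the work, as an engineer would, in place of code of your own. Each camera call takes 0.05 s, during which the arm holds its last target. There are 200 camera calls.

## Working session

There is one attempt and no reset: what is moved stays moved. The work goes in short steps, Python scripts to look and compute and a tool call to move; the robot and the scene stay as the last step left them, time stands still between calls to the robot, and variables do not carry over. Pictures are saved under pics/ and viewed, at most 10 in all, crops included, and the job is handed in when it is done.

Besides the shell and the picture viewer there is one more tool, called as name(argument=value, ...), one argument or row to a line, values as JSON. drive_tool: Moves the arm, as the interface text tells. Its arguments: {"type":"object","properties":{"motion":{"type":"array","items":{"type":"array","items":{"type":"array","items":{"type":"number"}}}},"fingers":{"type":"number"},"force":{"type":"number"}},"required":["motion"]}

```bash
mkdir -p pics; cat > h.py <<'E'
import numpy as np, cv2
from rig import manip
def cam(n):
    i=manip.camera_info(n); p,d=manip.read_camera(n); return p,d,i
def w(i,u,v,z):
    c=np.array([(u-i['cx'])/i['fx']*z,(v-i['cy'])/i['fy']*z,z,1.0]); return (np.array(i['cam_to_world'])@c)[:3]
def ray_z(i,u,v,h):
    T=np.array(i['cam_to_world']); d=T[:3,:3]@np.array([(u-i['cx'])/i['fx'],(v-i['cy'])/i['fy'],1]); o=T[:3,3]
    return o+d*(h-o[2])/d[2]
def proj(i,P):
    c=np.linalg.inv(np.array(i['cam_to_world']))@np.append(P,1); return c[0]/c[2]*i['fx']+i['cx'],c[1]/c[2]*i['fy']+i['cy']
def save(n,p): cv2.imwrite('pics/'+n,p[:,:,::-1])
E
python3 - <<'E'
from h import *
np.set_printoptions(precision=1,suppress=True)
s=manip.sense(); print({k:np.round(v,2) for k,v in s.items()})
ims=[]
for n in ('scene','side'):
    p,d,i=cam(n); ims.append(p); np.savez(n+'.npz',p=p,d=d); print(n,np.array(i['cam_to_world']),i['fx'])
    for l in ('stand','neck','spout_head','grip','nozzle','beaker','flask'):
        for r in manip.landmark_of(n,l)[:3]:
            v,u=r['position']; z=d[int(np.clip(v,0,383)),int(np.clip(u,0,511))]
            print(n,l,round(r['confidence'],2),np.round([u,v]),w(i,u,v,z) if z>0 else None)
save('scene.png',ims[0]);save('side.png',ims[1])
E
```

```text
{'t': np.float64(0.0), 'qpos': array([-67.7,  19.1,  -3.7,  83.7,   1.2,  77.3,  -5.1]), 'dq': array([ 0. ,  0.1, -0. , -0. , -0. ,  0.1,  0.1]), 'joint_torque': array([ -0. , -62.5,   0.1, -39.2,   0. ,   0. ,   0. ]), 'ee_pos': array([250.1, 572.6, 403.9]), 'tool_rot': array([-179.9,    0. ,  156.4]), 'contact_force': array([-0.5, -0.2,  0.5]), 'moment': array([-0., -0.,  0.]), 'grip_force': np.float64(0.0), 'width': np.float64(85.08)}
scene [[   0.9   -0.4    0.4   51.3]
 [  -0.5   -0.6    0.6 -731.4]
 [  -0.    -0.7   -0.7  990.5]
 [   0.     0.     0.     1. ]] 378.0678036096518
scene stand 0.56 [261. 197.] [502.3  31.   41.6]
scene neck 0.65 [262. 164.] [531.1  67.5 155.2]
scene spout_head 0.61 [287. 256.] [ 448.7 -208.1   30.5]
scene grip 0.91 [286. 249.] [ 448.1 -202.4   57.6]
scene nozzle 0.65 [254. 247.] [ 390.2 -107.7   -2.5]
scene nozzle 0.62 [286. 255.] [ 445.4 -206.5   37.4]
scene nozzle 0.47 [263. 198.] [506.   27.3  38.4]
scene beaker 0.9 [254. 154.] [612.6 267.3  17.5]
scene beaker 0.83 [248. 180.] [503.4 125.3  46.1]
scene flask 0.93 [304. 211.] [597.5 -89.4  29.3]
side [[  -1.     0.    -0.1  623.3]
 [   0.1    0.4   -0.9 1271.8]
 [   0.    -0.9   -0.4  677.6]
 [   0.     0.     0.     1. ]] 500.1769376828051
side stand 0.97 [247. 233.] [535.9 186.2  72. ]
side neck 0.97 [246. 187.] [528.2  80.4 151.3]
side spout_head 0.57 [260. 195.] [ 467.1 -155.2   17.3]
side spout_head 0.51 [246. 236.] [538.8 181.2  60.8]
side grip 0.79 [260. 179.] [ 466.4 -167.4   66.6]
side nozzle 0.95 [284. 201.] [ 391.9 -144.4   -1.5]
side beaker 0.57 [259. 193.] [ 468.8 -160.3   22. ]
side beaker 0.55 [255. 249.] [516.4 194.3  29.8]
side flask 0.83 [215. 209.] [609.3 -46.4  26.4]
```

View pics/scene.png

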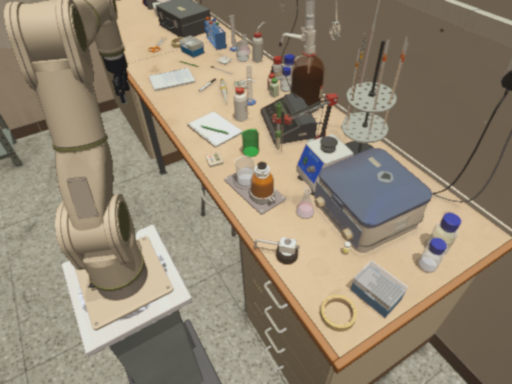

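View pics/side.png

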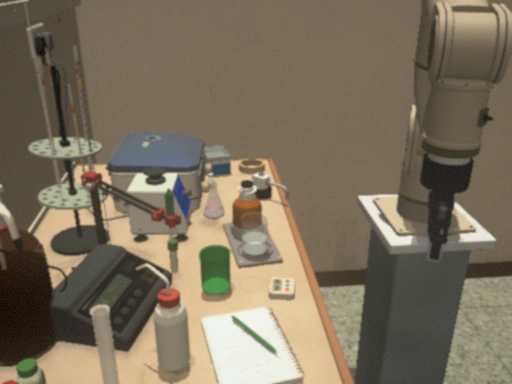

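Scene: the loose head (white block, black collar) is at (287,250) with its spout pointing left to (255,246). The bottle neck is at (262,165) and the clear beaker at (246,173). The look-alikes are the green beaker (250,143), the red-capped wash bottles (240,100 in scene; 170,330 in side) and the big brown dispenser (308,75). My choice is the head at (287,250), bottle at (262,180) and clear beaker at (246,173).

```bash
python3 - <<'E'
from h import *
np.set_printoptions(precision=1,suppress=True)
for n in ('scene','side'):
    i=manip.camera_info(n); p,d,_=cam(n)
    for l,h in (('neck',158),('grip',54),('spout_head',0),('nozzle',13.5),('beaker',10),('stand',0),('vial',0),('timer',0),('flask',0)):
        for r in manip.landmark_of(n,l)[:3]:
            v,u=r['position']; print(n,l,round(r['confidence'],2),np.round([u,v]),ray_z(i,u,v,h))
    for l in ('beaker','spout_head'):
      for r in manip.cut_out(n,l)[:3]:
        m=r['mask']; vs,us=np.nonzero(m&(d>0)); 
        P=np.array([w(i,u,v,d[v,u]) for v,u in zip(vs,us)])
        print(n,l,'mask',r['rect'],round(r['confidence'],2),np.percentile(P,[3,50,97],axis=0).ravel())
p=np.load('scene.npz')['p'];q=np.load('side.npz')['p']
a=cv2.resize(p[130:280,200:340],None,fx=2.8,fy=2.8,interpolation=2);b=cv2.resize(q[160:280,190:310],(420,420),interpolation=2)
a=cv2.resize(a,(392,420)); save('crop.png',np.hstack([a,b]))
E
```

```text
scene neck 0.93 [263. 164.] [529.7  61.3 158. ]
scene neck 0.4 [264. 196.] [455.8 -64.2 158. ]
scene grip 0.78 [288. 246.] [ 459.8 -193.9   54. ]
scene spout_head 0.61 [244. 180.] [513.7 171.4   0. ]
scene spout_head 0.59 [285. 258.] [ 450.4 -192.     0. ]
scene nozzle 0.6 [254. 247.] [ 385.5 -115.2   13.5]
scene beaker 0.85 [245. 180.] [513. 161.  10.]
scene beaker 0.57 [255. 152.] [626.3 282.9  10. ]
scene stand 0.66 [261. 197.] [522.4  63.7   0. ]
scene vial 0.38 [342. 250.] [ 620.7 -263.4    0. ]
scene timer 0.74 [212. 164.] [453.3 319.9   0. ]
scene flask 0.71 [304. 211.] [614.2 -71.5   0. ]
scene beaker mask [242.1, 127.6, 258.3, 159.6] 0.95 [583.6 266.8   7.4 614.2 286.2  59.5 650.3 336.5  90. ]
scene beaker mask [236.9, 156.2, 257.8, 183.7] 0.64 [481.1 126.9  21.8 507.8 152.1  71.3 545.5 194.9 101. ]
scene spout_head mask [253.7, 234.4, 297.8, 266.1] 0.78 [ 392.  -221.2    9.3  447.2 -198.4   49.8  480.1 -127.5   76.9]
side neck 0.58 [248. 184.] [524.9  79.  158. ]
side neck 0.17 [247. 188.] [528.6 103.9 158. ]
side grip 0.9 [259. 181.] [ 468.2 -177.2   54. ]
side grip 0.41 [
[... 262 characters left out ...]
4. 250.] [516.6 163.1  10. ]
side beaker 0.55 [213. 288.] [624.4 321.9  10. ]
side stand 0.74 [246. 233.] [527.9  55.8   0. ]
side stand 0.57 [215. 212.] [610.2 -78.2   0. ]
side vial 0.72 [255. 252.] [514.1 161.7   0. ]
side vial 0.38 [208. 183.] [ 630.4 -307.9    0. ]
side timer 0.79 [280. 289.] [472.4 325.6   0. ]
side flask 0.62 [212. 212.] [617.9 -82.9   0. ]
side beaker mask [241.4, 211.5, 267.7, 251.0] 0.85 [486.  128.9  16.3 518.1 188.   71.5 548.3 197.2 100.8]
side beaker mask [196.0, 244.6, 231.6, 295.7] 0.61 [587.8 269.    5.  619.3 327.1  60.5 650.3 337.   90.9]
side spout_head mask [251.4, 173.3, 286.7, 199.2] 0.93 [ 392.9 -190.8    7.3  456.2 -164.9   44.8  482.8 -115.9   73.9]
```

View pics/crop.png

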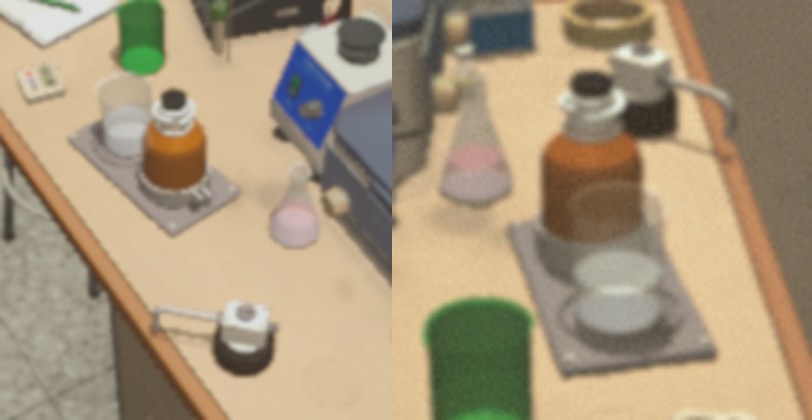

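The crop confirms all three: a white-block head with a black collar and its spout toward upper left, the brown bottle on the grey plate, and the clear beaker in its ring. Estimates are head ≈ (459,-193) with yaw ≈ 130°, neck ≈ (528,66) and beaker ≈ (515,162). Next I go above the head.

drive_tool(
  motion=[
    [[2.5, -3, 0, -5], [5, -6, 0, -10], [7.5, -9, 0, -16], [10, -12, 0, -21], [12.5, -15, 0, -26]],
  ],
  fingers=0,
)

```text
t: 2.42
ee_pos: [376.1, 421.1, 405.0]
tool_rot: [180.0, -0.0, 130.2]
contact_force: [1.4, 0.6, 0.2]
width: 85.3
grip_force: 0.0
```

drive_tool(
  motion=[
    [[0.6, -4.1, 0, 0], [1.2, -8.2, 0, 0], [1.7, -12.3, 0, 0], [2.2, -16.4, 0, 0], [2.8, -20.5, 0, 0]],
  ],
)

```text
t: 2.83
ee_pos: [402.9, 215.7, 404.8]
tool_rot: [180.0, -0.0, 130.4]
contact_force: [2.1, -0.3, 0.4]
width: 85.4
grip_force: 0.0
```

drive_tool(
  motion=[
    [[0.6, -4.1, 0, 0], [1.2, -8.2, 0, 0], [1.7, -12.3, 0, 0], [2.2, -16.4, 0, 0], [2.8, -20.5, 0, 0]],
  ],
)

```text
t: 3.25
ee_pos: [430.7, 10.6, 405.1]
tool_rot: [179.9, -0.0, 130.4]
contact_force: [1.3, -0.6, 0.3]
width: 85.3
grip_force: 0.0
```

drive_tool(
  motion=[
    [[0.6, -4.1, 0, 0], [1.2, -8.2, 0, 0], [1.7, -12.3, 0, 0], [2.2, -16.4, 0, 0], [2.8, -20.5, 0, 0]],
  ],
)

```text
t: 3.67
ee_pos: [458.7, -194.4, 405.3]
tool_rot: [179.9, 0.0, 130.4]
contact_force: [1.3, 0.9, -1.3]
width: 85.4
grip_force: 0.0
```

```bash
cat > look.py <<'E'
from h import *
import sys
np.set_printoptions(precision=1,suppress=True)
s=manip.sense(); print(s['t'],s['ee_pos'],s['tool_rot'],s['qpos'])
p,d,i=cam('wrist'); save(sys.argv[1],p); np.savez('wrist.npz',p=p,d=d); print(np.array(i['cam_to_world']),np.array(s['dq']))
for l,h in (('grip',54),('nozzle',13.5),('spout_head',0)):
    for r in manip.landmark_of('wrist',l)[:2]:
        v,u=r['position']; print(l,round(r['confidence'],2),np.round([u,v]),ray_z(i,u,v,h))
E
python3 look.py w1.png
```

```text
3.6667 [ 458.7 -194.4  405.3] [179.9   0.  130.4] [-24.3   1.8  43.5 104.4  -1.3  74.3  60. ]
[[   0.8    0.6    0.2  414.9]
 [   0.6   -0.7   -0.2 -143.6]
 [   0.     0.3   -1.   375.6]
 [   0.     0.     0.     1. ]] [ 31.7  43.8  40.8 -31.1 -30.7  -1.5  80.9]
grip 0.61 [262. 173.] [ 456.  -186.4   54. ]
nozzle 0.55 [260.  92.] [ 391.4 -114.    13.5]
spout_head 0.89 [262. 168.] [ 457.  -187.7    0. ]
```

View pics/w1.png

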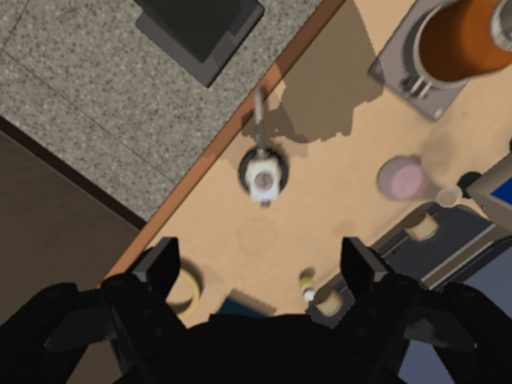

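Wrist view: the head's block is at (264,180), the rear stub at (265,203) and the spout tip at (259,92), so the spout runs close to image vertical. Now I fit the block's top from depth, with the arm at rest.

```bash
cat > fit.py <<'E'
from h import *
np.set_printoptions(precision=1,suppress=True)
manip.read_camera('wrist'); manip.read_camera('wrist')
s=manip.sense(); print(s['ee_pos'],s['tool_rot'],np.abs(s['dq']).max())
p,d,i=cam('wrist'); T=np.array(i['cam_to_world'])
v,u=np.mgrid[:384,:512]; X=np.stack([(u-i['cx'])/i['fx']*d,(v-i['cy'])/i['fy']*d,d,np.ones_like(d)],-1)@T.T
ok=(d>0)&(np.hypot(X[...,0]-458,X[...,1]+190)<150)
m=ok&(X[...,2]>62)&(X[...,2]<90); P=X[m]
print('ntop',m.sum(),P.mean(0)[:3]); r=cv2.minAreaRect(P[:,:2].astype(np.float32)); print('rect',r)
m=ok&(X[...,2]>8)&(X[...,2]<90); 
for k in ('grip','nozzle'):
    for r in manip.landmark_of('wrist',k)[:2]: print(k,r['confidence'],ray_z(i,r['position'][1],r['position'][0],54 if k=='grip' else 13.5))
m2=ok&(X[...,2]>45)&(X[...,2]<65); Q=X[m2][:,:2]; c=np.median(P[:,:2],0); far=Q[np.hypot(*(Q-c).T)>45]
print('spout pts',len(far),far.mean(0) if len(far) else 0,'yaw',np.degrees(np.arctan2(*(far.mean(0)-c)[::-1])) if len(far) else 0)
m3=ok&(X[...,2]>18)&(X[...,2]<40)&(np.hypot(X[...,0]-c[0],X[...,1]-c[1])<45); print('collar',cv2.minEnclosingCircle(X[m3][:,:2].astype(np.float32)))
# bottle neck etc
ok=(d>0)&(np.hypot(X[...,0]-528,X[...,1]-66)<60)&(X[...,2]>130); print('neck pts',ok.sum(), X[ok].mean(0) if ok.sum() else '')
E
python3 fit.py
```

```text
[ 459.3 -191.2  404.6] [180.   -0.  130.5] 0.6822208619766542
ntop 1262 [ 457.9 -185.2   73.1]
rect ((460.8168640136719, -188.341796875), (33.95820617675781, 66.10045623779297), 44.77511978149414)
grip 0.75 [ 460.1 -188.5   54. ]
grip 0.6 [508.1  38.1  54. ]
nozzle 0.65 [ 388.  -115.2   13.5]
nozzle 0.53 [607.3 -74.   13.5]
spout pts 386 [ 406.5 -133.5] yaw 134.7709777135586
collar ((459.3010559082031, -186.72720336914062), 34.20482635498047)
neck pts 77 [516.2  48.  133.2   1. ]
```

The block fit gives centre ≈ (460,-188) and yaw ≈ 134.8°. Now descend and grip.

drive_tool(
  motion=[
    [[0.1, 0.3, -2, 4.3], [0.1, 0.3, -5, 4.3], [0.1, 0.3, -9, 4.3], [0.1, 0.3, -13, 4.3], [0.1, 0.3, -15, 4.3]],
  ],
)

```text
t: 4.53
ee_pos: [458.9, -187.8, 251.0]
tool_rot: [-179.9, -0.2, 134.8]
contact_force: [-0.1, 1.2, 0.3]
width: 85.2
grip_force: 0.0
```

drive_tool(
  motion=[
    [[0, 0, -1.5, 0], [0, 0, -3, 0], [0, 0, -4.2, 0], [0, 0, -4.2, 0], [0, 0, -4.2, 0]],
  ],
)

```text
t: 4.95
ee_pos: [460.2, -188.9, 212.7]
tool_rot: [-180.0, -0.0, 134.7]
contact_force: [0.1, -0.4, 0.2]
width: 85.5
grip_force: 0.0
```

drive_tool(
  motion=[
    [[0, 0, 0, 0], [0, 0, 0, 0], [0, 0, 0, 0], [0, 0, 0, 0], [0, 0, 0, 0]],
  ],
  fingers=255,
  force=60,
)

```text
t: 5.37
ee_pos: [460.5, -189.3, 213.4]
tool_rot: [179.9, 0.0, 134.7]
contact_force: [-0.9, 0.9, 4.7]
width: 33.2
grip_force: 59.3
```

drive_tool(
  motion=[
    [[0, 0, 0, 0], [0, 0, 0, 0], [0, 0, 0, 0], [0, 0, 0, 0], [0, 0, 0, 0]],
  ],
)

```text
t: 5.78
ee_pos: [460.5, -189.2, 213.4]
tool_rot: [179.9, 0.0, 134.7]
contact_force: [-0.8, 1.9, 6.4]
width: 33.7
grip_force: 59.6
```

drive_tool(
  motion=[
    [[0, 0, 1, 0], [0, 0, 3, 0], [0, 0, 7, 0], [0, 0, 11, 0], [0, 0, 15, 0]],
  ],
)

```text
t: 6.2
ee_pos: [459.3, -189.6, 364.8]
tool_rot: [-180.0, -0.0, 134.6]
contact_force: [1.8, 0.9, -0.8]
width: 33.4
grip_force: 60.0
```

drive_tool(
  motion=[
    [[0, 1, 3, 3], [0, 3, 6, 6], [0.5, 5, 8, 12], [1, 7, 8, 18], [1, 8, 8, 20]],
  ],
)

```text
t: 6.62
ee_pos: [470.6, -107.1, 444.2]
tool_rot: [179.9, 0.1, 155.1]
contact_force: [0.6, 0.6, -1.9]
width: 33.4
grip_force: 60.2
```

```bash
cat > neck.py <<'E'
from h import *
from scipy.optimize import least_squares
np.set_printoptions(precision=1,suppress=True)
manip.read_camera('wrist')
s=manip.sense(); print(s['t'],s['ee_pos'],s['tool_rot'],s['qpos'],s['contact_force'],np.abs(s['dq']).max())
def circ(P,r):
    f=lambda c:(np.hypot(P[:,0]-c[0],P[:,1]-c[1])-r)
    return least_squares(f,P.mean(0)[:2],loss='soft_l1').x
for n in ('wrist','scene','side'):
    p,d,i=cam(n)
    if n!='wrist' : z=np.load(n+'.npz'); d=z['d']
    else: save('w2.png',p)
    T=np.array(i['cam_to_world']); v,u=np.mgrid[:384,:512]
    X=np.stack([(u-i['cx'])/i['fx']*d,(v-i['cy'])/i['fy']*d,d,np.ones_like(d)],-1)@T.T
    R=np.hypot(X[...,0]-528,X[...,1]-66); ok=d>0
    for lo,hi in ((154,165),(150,165),(136,148)):
        P=X[ok&(R<45)&(X[...,2]>lo)&(X[...,2]<hi)][:,:3]
        if len(P)>5: print(n,lo,hi,len(P),P.mean(0),P.min(0),P.max(0),'minEnc',cv2.minEnclosingCircle(P[:,:2].astype(np.float32)))
    B=X[ok&(np.hypot(X[...,0]-515,X[...,1]-162)<55)&(X[...,2]>96)&(X[...,2]<108)][:,:3]
    if len(B)>8: print(n,'beaker rim',len(B),cv2.minEnclosingCircle(B[:,:2].astype(np.float32)),circ(B,34))
    S=ok&(np.hypot(X[...,0]-515,X[...,1]-100)<180)&(X[...,2]>7)&(X[...,2]<13)
    if S.sum()>50: print(n,'plate',S.sum(),cv2.minAreaRect(X[S][:,:2].astype(np.float32)))
    for l,h in (('neck',158),('beaker',10),('nozzle',0)):
        for r in manip.landmark_of(n,l)[:1]: print(n,l,r['confidence'],r['position'],ray_z(i,r['position'][1],r['position'][0],h))
E
python3 neck.py
```

```text
6.6667 [ 470.3 -106.1  443. ] [180.   -0.  155.1] [-31.8  -2.5  38.5 102.9   1.5  79.1  71.5] [ 1.3  2.2 -1.4] 3.2905416104573804
wrist 154 165 950 [524.7  65.3 158.7] [509.3  49.9 154. ] [541.5  82.5 161.3] minEnc ((525.612548828125, 65.9688720703125), 16.925731658935547)
wrist 150 165 1028 [524.2  64.7 158.3] [509.2  49.9 150.7] [541.5  82.5 161.3] minEnc ((525.50830078125, 66.08753967285156), 16.953405380249023)
wrist 136 148 942 [518.8  58.4 142.2] [500.3  40.7 136.1] [551.   91.3 148. ] minEnc ((525.4732666015625, 65.9727554321289), 25.55415916442871)
wrist beaker rim 483 ((512.3935546875, 164.219482421875), 37.200653076171875) [513.4 163.7]
wrist plate 4311 ((532.2501831054688, 83.50765228271484), (205.47190856933594, 283.3235778808594), 57.09346008300781)
wrist neck 0.9 [174.8, 452.5] [531.5  71.2 158. ]
wrist beaker 0.63 [119.0, 443.1] [515.8 165.7  10. ]
scene 154 165 56 [524.4  63.2 157.3] [508.7  47.  154.3] [540.   78.5 160.5] minEnc ((524.507568359375, 63.32938766479492), 16.67074966430664)
scene 150 165 67 [523.5  61.8 156.3] [508.7  47.  150.3] [540.   78.5 160.5] minE
[... 674 characters left out ...]
85938, 65.90620422363281), 18.381040573120117)
side 150 165 79 [527.7  70.3 156.3] [512.   48.2 150.1] [543.6  83.5 160.5] minEnc ((526.9193725585938, 65.90620422363281), 18.381040573120117)
side 136 148 104 [528.   76.9 141.9] [503.4  49.3 136.1] [552.3  90.8 147.9] minEnc ((528.04638671875, 65.7752685546875), 26.074628829956055)
side beaker rim 132 ((514.1868286132812, 163.77597045898438), 39.24665832519531) [516.  163.1]
side plate 831 ((556.9955444335938, 103.13297271728516), (171.9932861328125, 308.67425537109375), 38.68193817138672)
side neck 0.87 [181.6, 246.6] [526.2  62.9 158. ]
side beaker 0.74 [287.3, 213.2] [623.9 319.6  10. ]
side nozzle 0.6 [136.0, 296.5] [ 238.3 -789.4    0. ]
```

View pics/w2.png

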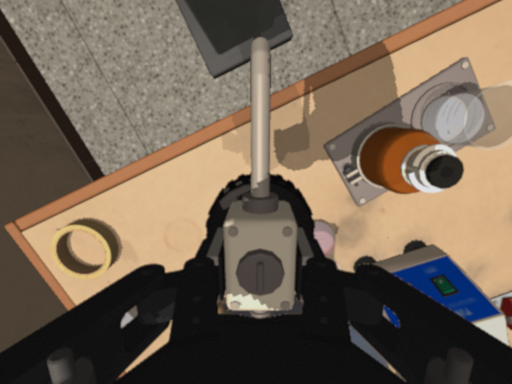

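The neck top (black seal) is at (443,172) and the beaker at (455,115). The neck centre is ≈ (525.6,65.7) and the beaker ≈ (513.5,163.5), so the stand's x points at ≈ 97°. I'll check whether the thread's gaps show in this view.

```bash
python3 - <<'E'
from h import *
np.set_printoptions(precision=1,suppress=True)
p,d,i=cam('wrist')
T=np.array(i['cam_to_world']); v,u=np.mgrid[:384,:512]
X=np.stack([(u-i['cx'])/i['fx']*d,(v-i['cy'])/i['fy']*d,d,np.ones_like(d)],-1)@T.T
r=np.hypot(X[...,0]-525.6,X[...,1]-65.9); a=np.degrees(np.arctan2(X[...,1]-65.9,X[...,0]-525.6))%360
m=(d>0)&(r>20.8)&(r<25.5)&(X[...,2]>120)
for k in range(0,360,10):
    q=m&(a>=k)&(a<k+10); print(k,q.sum(),np.percentile(X[...,2][q],[20,50,80]) if q.sum() else '',end=' | ')
save('thread.png',cv2.resize(p[130:210,385:485],None,fx=7,fy=7,interpolation=2))
E
```

```text
0 6 [140.3 140.7 141.8] | 10 0  | 20 0  | 30 0  | 40 0  | 50 0  | 60 0  | 70 0  | 80 0  | 90 2 [137.5 137.6 137.6] | 100 8 [137.4 138.7 139.2] | 110 13 [138.4 138.8 139. ] | 120 16 [138.3 139.  139.4] | 130 18 [139.3 139.6 140. ] | 140 13 [139.1 139.3 140.2] | 150 27 [138.8 139.9 140.2] | 160 25 [134.1 139.9 140.4] | 170 25 [137.1 140.3 140.7] | 180 29 [120.6 139.9 141. ] | 190 24 [139.7 140.9 141.5] | 200 30 [138.9 141.1 141.8] | 210 25 [138.2 140.9 142.2] | 220 29 [139.8 141.7 142.5] | 230 19 [131.3 141.4 142.6] | 240 11 [120.5 120.7 121. ] | 250 13 [121.1 134.9 137.3] | 260 25 [136.5 137.4 138. ] | 270 25 [121.1 137.4 138.4] | 280 22 [137.2 138.  138.8] | 290 22 [134.7 138.1 138.9] | 300 19 [137.4 138.7 139.2] | 310 17 [138.5 139.2 139.4] | 320 16 [139.1 139.8 140.1] | 330 17 [139.2 140.  140.3] | 340 15 [139.7 140.  140.8] | 350 12 [140.1 140.3 140.6] |
```

View pics/thread.png

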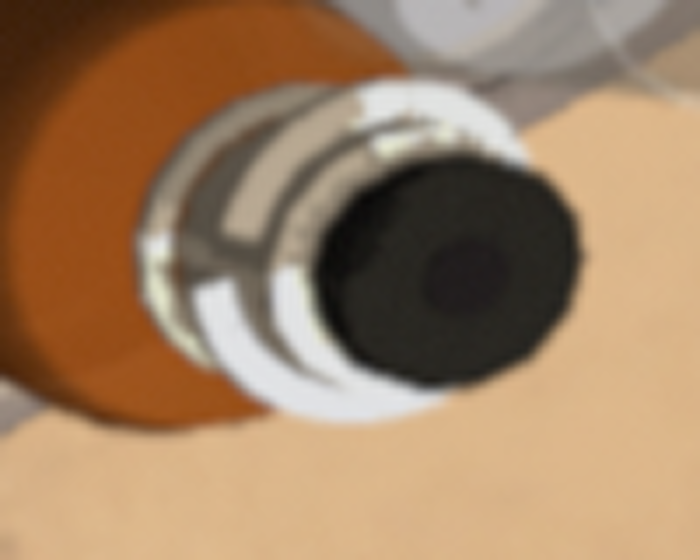

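The thread gap shows at crop (225,260), and the depth profile puts it at ≈ 237–257° about the axis. So a pin stands in it with head yaw ≈ 157°, which lies in the allowed window of 132–202°. Next I check the head's offset in the grip.

```bash
python3 - <<'E'
from h import *
np.set_printoptions(precision=1,suppress=True)
s=manip.sense(); e=np.array(s['ee_pos']); print(e,s['tool_rot'],s['width'],s['contact_force'],s['t'])
p,d,i=cam('wrist'); T=np.array(i['cam_to_world'])
v,u=np.mgrid[:384,:512]; X=np.stack([(u-i['cx'])/i['fx']*d,(v-i['cy'])/i['fy']*d,d,np.ones_like(d)],-1)@T.T
y=np.radians(s['tool_rot'][2]); D=X[...,:3]-[e[0],e[1],e[2]-213.4]; lx=D[...,0]*np.cos(y)+D[...,1]*np.sin(y); ly=-D[...,0]*np.sin(y)+D[...,1]*np.cos(y); z=D[...,2]
ok=d>0
m=ok&(np.abs(lx)<60)&(np.abs(ly)<40)&(u>205)&(u<310)&(v>190)&(v<312)
for lo,hi in ((76,86),(68,76)):
    q=m&(z>lo)&(z<hi); print(lo,q.sum(),'lx',np.percentile(lx[q],[2,50,98]),'ly',np.percentile(ly[q],[2,50,98]),'z',np.median(z[q]))
q=ok&(lx>50)&(lx<110)&(np.abs(ly)<25)&(z>30)&(z<75); L=np.polyfit(lx[q],ly[q],1); print('spout',q.sum(),np.degrees(np.arctan(L[0])),L, np.percentile(lx[q],99))
hsv=cv2.cvtColor(p,cv2.COLOR_RGB2GRAY)
c=cv2.HoughCircles(cv2.medianBlur(hsv[235:312,220:305],3),cv2.HOUGH_GRADIENT,1,50,param1=80,param2=12,minRadius=17,maxRadius=30); print(c)
if c is not None:
    P=ray_z(i,c[0,0,0]+220,c[0,0,1]+235,e[2]-213.4+80)-e; print('cap off',P[0]*np.cos(y)+P[1]*np.sin(y),-P[0]*np.sin(y)+P[1]*np.cos(y))
r=manip.landmark_of('wrist','grip'); 
for k in r[:1]:
    P=ray_z(i,k['position'][1],k['position'][0],e[2]-213.4+54)-e; print('grip',k['position'],P[0]*np.cos(y)+P[1]*np.sin(y),-P[0]*np.sin(y)+P[1]*np.cos(y))
# gap refine
r=np.hypot(X[...,0]-525.6,X[...,1]-65.9); a=np.degrees(np.arctan2(X[...,1]-65.9,X[...,0]-525.6))%360
m=ok&(r>20.8)&(r<25.5)&(X[...,2]>110)
for k in range(222,270,4):
    q=m&(a>=k)&(a<k+4); print(k,q.sum(),np.median(X[...,2][q]) if q.sum() else '',end=' | ')
E
```

```text
[ 470.1 -109.4  442.7] [-180.    -0.   154.7] 33.1780250995182 [-0.  -0.1 -1.5] 7.3167
76 2477 lx [-8.2  3.9 12.8] ly [-19.2   0.4  20.5] z 78.31882672285244
68 5256 lx [-18.9  11.8  25.8] ly [-16.8   0.4  17.4] z 72.73745360064947
spout 2406 0.025156617256043585 [ 0.  -0.1] 103.44611470682001
[[[39.5 40.5 22.1]]]
cap off 3.1028369747461966 0.17187819414573569
grip [250.1, 261.2] 2.2152994612169805 -0.7154657170529972
222 21 121.78080747419074 | 226 22 120.30097301499427 | 230 20 129.71882809940732 | 234 16 118.45071522424684 | 238 15 112.75669462181605 | 242 11 117.79544717546713 | 246 10 115.06285482199348 | 250 13 111.78508606592254 | 254 12 119.8568664762366 | 258 22 120.85658988112161 | 262 16 127.47258519129642 | 266 18 127.78436272865022 |
```

The head sits ≈ 2.5 mm along its x from the TCP, with no yaw error. So the TCP should stand at ≈ (528,64.7) with yaw 156.5 over the neck. Pins reach the ramp tops at TCP z ≈ 351, the seal at ≈ 345, and they pass under the ramps at ≈ 342.

drive_tool(
  motion=[
    [[1, 2.5, 0, 0.5], [2.3, 6.5, 0, 1], [3.6, 10.5, 0, 1.8], [4.8, 14.5, 0, 1.8], [5.8, 17.4, 0, 1.8]],
  ],
)

```text
t: 7.83
ee_pos: [528.4, 68.6, 442.5]
tool_rot: [179.9, -0.0, 156.7]
contact_force: [0.1, 0.2, -0.8]
width: 33.2
grip_force: 60.2
```

drive_tool(
  motion=[
    [[0, 0, -1.5, 0], [0, 0, -3, 0], [0, 0, -4.5, 0], [0, 0, -5.5, 0], [0, 0, -5.5, 0]],
  ],
)

```text
t: 8.25
ee_pos: [527.6, 64.8, 385.7]
tool_rot: [-179.9, -0.1, 156.5]
contact_force: [0.3, 0.2, -1.4]
width: 33.5
grip_force: 60.2
```

```bash
cat > st.py <<'E'
from h import *
np.set_printoptions(precision=2,suppress=True)
manip.read_camera('scene')
s=manip.sense(); print(s['t'],s['ee_pos'],s['tool_rot'],'F',s['contact_force'],'M',s['moment'],s['grip_force'],s['width'],np.abs(s['dq']).max()); print(s['qpos'])
E
python3 st.py; python3 - <<'E'
from h import *
p,_,i=cam('scene');q,_,_=cam('side')
save('above.png',np.hstack([cv2.resize(p[110:220,210:320],(400,400),interpolation=2),cv2.resize(q[120:250,180:310],(400,400),interpolation=2)]))
E
```

```text
8.3 [527.94  64.74 387.09] [-179.93   -0.07  156.5 ] F [ 0.97 -0.26 -1.42] M [ 0.02  0.02 -0.02] 60.23761868476868 33.37696975492012 1.967791647604376
[-39.8    7.95  30.72 100.7   -4.23  72.6   58.45]
```

View pics/above.png

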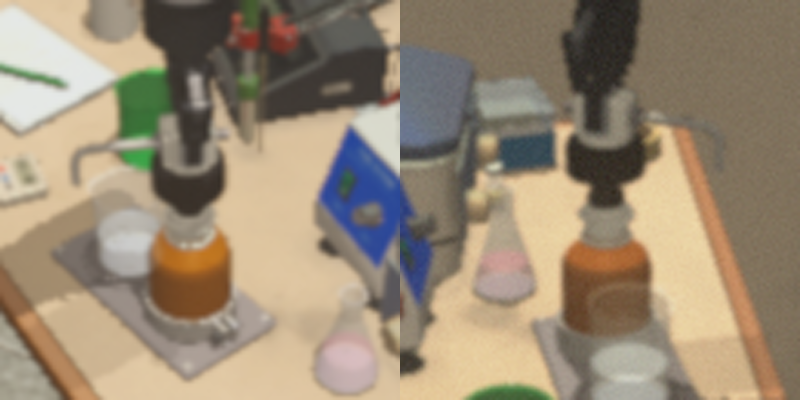

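The collar sits squarely over the seal in both views (left: collar (188,185) over neck (190,215); right: (605,158) over (607,195)). Now descend slowly.

drive_tool(
  motion=[
    [[0, 0, -0.7, 0], [0, 0, -1.5, 0], [0, 0, -2.2, 0], [0, 0, -2.8, 0], [0, 0, -3.2, 0]],
  ],
)

```text
t: 8.82
ee_pos: [527.9, 64.8, 354.6]
tool_rot: [-180.0, -0.0, 156.5]
contact_force: [0.1, 0.1, -1.8]
width: 33.8
grip_force: 60.2
```

drive_tool(
  motion=[
    [[0, 0, -0.1, 0], [0, 0, -0.2, 0], [0, 0, -0.3, 0], [0, 0, -0.4, 0], [0, 0, -0.4, 0]],
  ],
)

```text
t: 9.23
ee_pos: [528.2, 64.8, 351.8]
tool_rot: [180.0, 0.0, 156.5]
contact_force: [-0.2, -0.6, -2.0]
width: 33.2
grip_force: 60.2
```

```bash
python3 st.py
```

```text
9.2833 [528.18  64.75 351.85] [179.98   0.01 156.51] F [ 0.35  0.65 -1.93] M [ 0.03  0.02 -0.02] 60.23798704147339 33.20004900518727 0.21011365130599405
[-39.37   9.74  30.6  103.33  -5.33  68.34  59.34]
```

drive_tool(
  motion=[
    [[0, 0, -0.1, 0], [0, 0, -0.2, 0], [0, 0, -0.3, 0], [0, 0, -0.3, 0], [0, 0, -0.3, 0]],
  ],
)

```text
t: 9.7
ee_pos: [528.1, 64.8, 348.7]
tool_rot: [180.0, -0.0, 156.5]
contact_force: [0.2, -0.0, -1.8]
width: 32.8
grip_force: 60.2
```

drive_tool(
  motion=[
    [[0, 0, -0.1, 0], [0, 0, -0.2, 0], [0, 0, -0.2, 0], [0, 0, -0.2, 0], [0, 0, -0.2, 0]],
  ],
)

```text
t: 10.12
ee_pos: [528.2, 64.7, 346.7]
tool_rot: [180.0, -0.0, 156.5]
contact_force: [0.0, 0.7, -0.8]
width: 32.8
grip_force: 60.2
```

drive_tool(
  motion=[
    [[0, 0, -0.1, 0], [0, 0, -0.2, 0], [0, 0, -0.2, 0], [0, 0, -0.2, 0], [0, 0, -0.2, 0]],
  ],
)

```text
t: 10.53
ee_pos: [528.2, 64.8, 344.8]
tool_rot: [180.0, -0.0, 156.5]
contact_force: [0.6, -1.0, -0.5]
width: 33.1
grip_force: 60.2
```

drive_tool(
  motion=[
    [[0, 0, -0.1, 0], [0, 0, -0.2, 0], [0, 0, -0.2, 0], [0, 0, -0.2, 0], [0, 0, -0.2, 0]],
  ],
)

```text
t: 10.95
ee_pos: [528.2, 64.8, 342.8]
tool_rot: [180.0, 0.0, 156.5]
contact_force: [0.1, -0.1, 1.4]
width: 33.4
grip_force: 60.3
```

```bash
python3 st.py
```

```text
11.0 [528.18  64.76 342.85] [179.98   0.01 156.51] F [-0.89 -1.37  1.11] M [-0.   -0.01  0.02] 60.313671827316284 33.48578019280578 0.12330761420497988
[-39.25  10.26  30.54 103.95  -5.64  67.27  59.58]
```

The force rises about 1 N per mm from z ≈ 346, so only the seal is touching and the pins are in the starts. Go a bit lower, then turn.

drive_tool(
  motion=[
    [[0, 0, -0.1, 0], [0, 0, -0.2, 0], [0, 0, -0.28, 0], [0, 0, -0.28, 0], [0, 0, -0.28, 0]],
  ],
)

```text
t: 11.42
ee_pos: [528.2, 64.7, 340.1]
tool_rot: [180.0, 0.0, 156.5]
contact_force: [-1.2, 0.8, 4.4]
width: 33.1
grip_force: 60.7
```

drive_tool(
  motion=[
    [[0, 0, 0, -3], [0, 0, 0, -6], [-0.05, -0.02, 0, -9], [-0.05, -0.02, 0, -12], [-0.05, -0.02, 0, -15]],
  ],
)

```text
t: 11.83
ee_pos: [527.8, 64.5, 340.2]
tool_rot: [180.0, 0.0, 141.4]
contact_force: [-0.4, -0.3, 2.7]
width: 33.4
grip_force: 60.8
```

```bash
python3 st.py
```

```text
11.8833 [527.84  64.5  340.19] [179.96   0.03 141.13] F [ 0.49 -0.23  3.38] M [-0.1  -0.03 -0.03] 60.77928900718689 32.97088532171909 7.047374747036403
[-40.61  10.46  32.12 104.26  -6.03  66.92  44.58]
```

drive_tool(
  motion=[
    [[0, 0, 0, -5], [-0.05, 0, 0, -10], [-0.07, -0.05, -0.03, -15], [-0.1, -0.07, -0.03, -20], [-0.1, -0.08, -0.05, -25]],
  ],
)

```text
t: 12.3
ee_pos: [526.8, 63.8, 339.7]
tool_rot: [179.9, 0.0, 116.3]
contact_force: [-0.2, 1.0, 4.0]
width: 33.2
grip_force: 60.8
```

drive_tool(
  motion=[
    [[0, 0, 0, -5], [-0.02, -0.02, 0, -10], [-0.04, -0.04, -0.03, -14], [-0.06, -0.05, -0.05, -17], [-0.06, -0.05, -0.05, -19.3]],
  ],
)

```text
t: 12.72
ee_pos: [526.2, 63.3, 339.2]
tool_rot: [179.9, -0.0, 97.1]
contact_force: [0.5, -0.5, 3.6]
width: 33.6
grip_force: 60.9
```

```bash
python3 st.py; cat > chk.py <<'E'
from h import *
from scipy.optimize import least_squares
import sys
np.set_printoptions(precision=1,suppress=True)
ps=[]
for n in ('scene','side','wrist'):
    p,d,i=cam(n); ps.append(p); T=np.array(i['cam_to_world']); v,u=np.mgrid[:384,:512]
    X=np.stack([(u-i['cx'])/i['fx']*d,(v-i['cy'])/i['fy']*d,d,np.ones_like(d)],-1)@T.T
    c=np.array([525.8,65.7]); D=X[...,:2]-c; z=X[...,2]; R=np.hypot(D[...,0],D[...,1])
    q=(d>0)&(R>48)&(R<92)&(z>172)&(z<195)&(D[...,1]>20); P=X[q][:,:2]
    if len(P)>5: print(n,'spout',len(P),'yaw',np.degrees(np.arctan2(*(np.median(P,0)-c)[::-1])),np.median(z[q]))
    B=X[(d>0)&(np.hypot(X[...,0]-514,X[...,1]-163)<50)&(z>96)&(z<108)]
    if len(B)>8: print(n,'beaker rim',len(B),cv2.minEnclosingCircle(B[:,:2].astype(np.float32)))
    for l,h in (('nozzle',140.5),('beaker',10)):
        for r in manip.landmark_of(n,l)[:2]: print(n,l,round(r['confidence'],2),np.round(r['position']),ray_z(i,r['position'][1],r['position'][0],h))
save(sys.argv[1],np.hstack([cv2.resize(ps[0][110:220,210:320],(390,390),interpolation=2),cv2.resize(ps[2],(400,390))]))
E
python3 chk.py fin1.png
```

```text
12.7667 [526.22  63.37 339.23] [179.95  -0.01  97.  ] F [-1.16  0.41  4.58] M [ 0.07  0.02 -0.05] 60.91038107872009 33.17269032074434 5.6496797595214465
[-44.78  10.66  36.94 104.75  -6.96  66.79   1.43]
scene beaker rim 40 ((509.74835205078125, 161.80799865722656), 37.77429962158203)
scene nozzle 0.87 [155. 242.] [504.9 155.6 140.5]
scene beaker 0.73 [181. 246.] [512.5 156.4  10. ]
scene beaker 0.46 [153. 253.] [616.4 280.4  10. ]
side spout 34 yaw 95.63259323537152 182.74683629118036
side beaker rim 129 ((515.0987548828125, 163.42654418945312), 39.18879318237305)
side nozzle 0.61 [203. 254.] [514.6 159.4 140.5]
side beaker 0.97 [248. 253.] [516.5 153.6  10. ]
side beaker 0.63 [288. 216.] [617.7 323.3  10. ]
wrist spout 2024 yaw 97.66006603535533 184.43640920954957
wrist beaker rim 1985 ((512.8984375, 165.93275451660156), 37.891815185546875)
wrist beaker 0.74 [ 87. 260.] [513.1 165.6  10. ]
```

View pics/fin1.png

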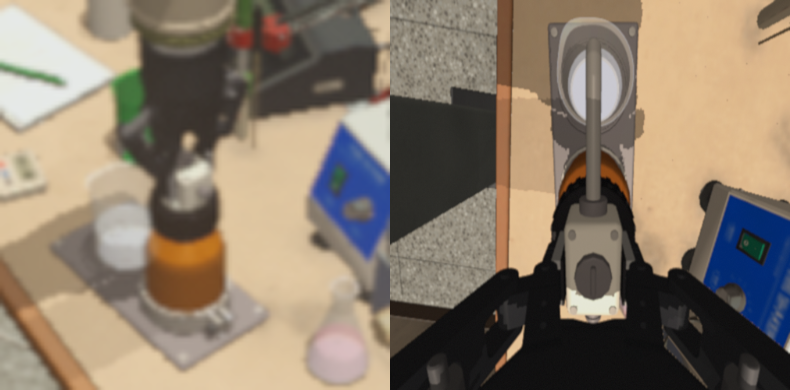

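The wrist view shows the spout at column ≈ 594 running over the beaker's centre (≈ 597,75), and the measured yaw of ≈ 97° matches the beaker's direction. I let the thread take up the load and then open.

drive_tool(
  motion=[
    [[0, 0, 0.05, 0], [0, 0, 0.1, 0], [0, 0, 0.1, 0], [0, 0, 0.1, 0], [0, 0, 0.1, 0]],
  ],
)

```text
t: 13.63
ee_pos: [526.2, 63.3, 340.0]
tool_rot: [180.0, -0.0, 97.2]
contact_force: [3.4, 1.1, 3.5]
width: 33.2
grip_force: 60.8
```

drive_tool(
  motion=[
    [[0, 0, 0, 0], [0, 0, 0, 0], [0, 0, 0, 0], [0, 0, 0, 0], [0, 0, 0, 0]],
  ],
  fingers=0,
)

```text
t: 14.05
ee_pos: [525.8, 63.2, 339.6]
tool_rot: [-180.0, 0.0, 97.2]
contact_force: [1.2, 0.9, -0.4]
width: 85.0
grip_force: 0.0
```

drive_tool(
  motion=[
    [[0, 0, 0, 0], [0, 0, 0.5, 0], [0, 0, 1.5, 0], [0, 0, 3, 0], [0, 0, 5, 0]],
  ],
)

```text
t: 14.47
ee_pos: [525.8, 63.2, 390.5]
tool_rot: [-179.9, 0.0, 97.2]
contact_force: [0.7, -0.8, 1.3]
width: 85.4
grip_force: 0.0
```

drive_tool(
  motion=[
    [[0, 0, 2, 0], [0, 0, 5, 0], [0, 0, 8, 0], [0, 0, 10, 0], [0, 0, 10, 0]],
  ],
)

```text
t: 14.88
ee_pos: [526.5, 62.7, 495.3]
tool_rot: [179.6, -0.1, 97.2]
contact_force: [1.2, 0.3, -0.0]
width: 85.8
grip_force: 0.0
```

```bash
python3 st.py; python3 chk.py fin2.png; python3 - <<'E'
from h import *
p,d,i=cam('wrist'); T=np.array(i['cam_to_world']); v,u=np.mgrid[:384,:512]
X=np.stack([(u-i['cx'])/i['fx']*d,(v-i['cy'])/i['fy']*d,d,np.ones_like(d)],-1)@T.T
D=X[...,:2]-[525.8,65.7]; z=X[...,2]; R=np.hypot(D[...,0],D[...,1]); m=(d>0)&(R<34)&(z>192)
P=X[m]; b=P[(P[:,2]<204)]; c=P[P[:,2]>205]; print('block z',np.median(b[:,2]),'cap z',np.median(c[:,2]) if len(c) else '',len(c), 'block rect',cv2.minAreaRect(P[:,:2].astype(np.float32)))
A=np.c_[b[:,:2]-[525.8,65.7],np.ones(len(b))]; print('slope',np.linalg.lstsq(A,b[:,2],rcond=None)[0])
k=(d>0)&(R>27)&(R<36)&(z>148)&(z<168); print('collar',k.sum(),np.median(z[k]),cv2.minEnclosingCircle(X[k][:,:2].astype(np.float32)))
E
```

```text
14.9333 [526.28  62.89 492.88] [179.74  -0.06  97.19] F [-0.22 -0.6  -0.62] M [0.   0.01 0.03] 0.0 85.22483475470655 3.7716554314451343
[-46.54   4.43  37.43  91.63  -2.76  84.59  -1.76]
scene spout 28 yaw 99.79950034346842 183.3861604335831
scene beaker rim 46 ((512.2232055664062, 162.28746032714844), 37.73358154296875)
scene nozzle 0.62 [154. 242.] [506.6 160.8 140.5]
scene beaker 0.83 [153. 253.] [616.  281.4  10. ]
scene beaker 0.7 [180. 245.] [512.9 163.   10. ]
side spout 32 yaw 95.04392190548676 184.87274581562914
side beaker rim 137 ((513.92138671875, 162.66763305664062), 39.387351989746094)
side nozzle 0.65 [206. 252.] [521.5 175.8 140.5]
side beaker 0.65 [250. 258.] [506.7 167.1  10. ]
wrist spout 414 yaw 97.5204910310694 186.26008463931072
wrist beaker rim 567 ((512.3123168945312, 165.8916473388672), 37.96675109863281)
wrist beaker 0.89 [ 12. 345.] [619.7 300.6  10. ]
wrist beaker 0.69 [105. 262.] [515.4 157.5  10. ]
block z 200.23818138161155 cap z 408.48619921157393 17961 block rect ((521.52001953125, 67.82917785644531), (58.52538299560547, 58.147117614746094), 64.99424743652344)
slope [-5.51605992e-03 -2.17375526e-02  2.00053594e+02]
collar 662 160.29215324605525 ((524.8793334960938, 65.28839111328125), 34.240264892578125)
```

View pics/fin2.png

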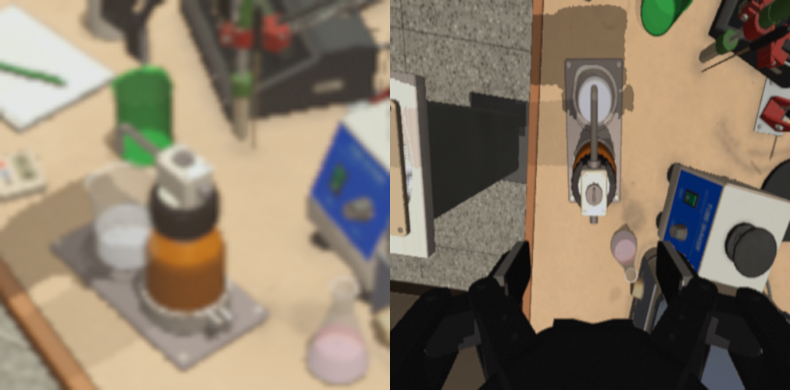

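The head is released and upright, with its rim ≈ 30 mm below neck, so the thread is holding it. It is centred within about 1 mm, the spout yaw is ≈ 97.4°, and the nozzle is over the beaker's middle at (595,90). Handing in.

```bash
python3 -c "
from rig import manip; print(manip.finish_job())"
```

```text
the job is handed in; nothing more can be done
None
```

The spout head is screwed onto the neck and held by the thread, with its nozzle over the middle of the beaker by my last measurements; I let go and handed the job in at about 15 s (the hand-in gave no verdict).

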